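Put the sesame brittle away in the tilt-out bin with the spatula

TASK

Put the round sesame brittle away: slide the spatula under it as it lies on the sweets tray, lift it off on the blade without touching it with the fingers, and let it slide gently into the open tilt-out bin of the storage cube. Then lay the spatula flat, right way up, with its blade on the empty tray, and push the bin fully shut until its catch clicks. Leave everything else on the shelf as it stands.

Things in the scene. Friction and masses are not known exactly. Their poses are not given: they have to be found in the camera images.
- tray: Bare aluminium sweets tray, fixed to the shelf top, 260 mm (x) by 220 mm (y). Origin: centre of its underside; z up. Floor 3 mm thick. Upright rims 16 mm high and 4 mm thick along its +x, +y and -y sides (the inner face of the +x rim is at x = 126 mm); the -x side, towards the robot, is open, with no rim.
- brittle: The sweet: a stiff golden sesame disc, 105 mm across and 10 mm thick, about 105 g, lying flat on the tray. Origin: centre of its underside; z is its axis. Its lower edge is bevelled (6 mm in, 4 mm up), so a blade pushed along the tray wedges under it. It slides freely on the tray until it meets the rim.
- spatula: Cranked serving spatula, about 160 g, lying on its blade on the bare shelf top, handle in the air. Polished steel blade 105 mm long (x), 85 mm wide (y), 2 mm thick. Origin: centre of the blade's underside; x points to the nose, z up. The pale wooden handle runs parallel with the blade from x = -75 to -190 mm, 22 mm wide (y), 18 mm high, its axis 38 mm above the underside; a steel neck joins them.
- spatula_grip (a point): A good place to grip the spatula: on the handle's axis, 45 mm from the front end of the handle, at (-120, 0, 38) mm in the spatula's frame. The spatula balances about 90 mm ahead of it.
- spatula_nose (a point): Middle of the blade's straight front edge, on the underside, at (52, 0, 0) mm in the spatula's frame. The sweet stays on the blade while it is within about 15 degrees of level and slides off by itself once the nose is tipped down 35 degrees or more (the friction varies).
- cube: Cream plastic storage cube, fixed, 220 mm wide (y), 220 mm deep (x), 240 mm high. Origin: centre of its underside; its front faces its own -x. The front is a teal tilt-out bin hinged along its lower edge.
- bin_hinge (a point): Mid-point of the bin's hinge line, at (-112, 0, 16) mm in the cube's frame; the line runs along the cube's y. Its axes are those of the cube.
- bin (a joint): Tilt of the bin in rad: 0 is shut, grows as its top swings out to the cube's -x, stops at 0.75. Below about 0.08 two sprung ball catches at its flanks resist: about 6 N at the panel's top edge, and a little more lower down, pushes it past them and home (0 to 0.02). Elsewhere the bin stays where it is left, and about 2 N at its top edge moves it.
- bin_floor (a point): Moves with the bin: the centre of its inner floor, 63 mm inward (+x) and 10 mm above the hinge when shut. Its axes, like those of bin_mouth and panel_top, turn with the bin and are the cube's when it is shut. Inside, the bin is 126 mm deep (x, from the panel at -63 to the rear wall at +63 mm) and 182 mm wide (y); rear wall 121 mm high, side walls 186 mm.
- bin_mouth (a point): Moves with the bin: a point in its open top, 55 mm behind the panel and 150 mm above the hinge when shut.
- panel_top (a point): Moves with the bin: middle of the top edge of the teal front panel on its outer face, at (-10, 0, 208) mm from the hinge when shut. The panel is 212 mm wide and 10 mm thick; shut, its outer face stands 12 mm proud of the cube. A finger pull sticks out 12 mm from it, 58 mm below the top edge.
- iron: Bystander: compact black travel iron on its steel sole, about 140 by 72 mm, 89 mm high; origin under it.
- coaster: Bystander: beige ceramic coaster, 100 mm across, 9 mm thick; origin under it.
- tea_glass: Bystander: empty amber tea glass, 58 mm across, 85 mm high, standing on the coaster; origin under it.
- hanger: Bystander: steel clip hanger lying flat, 300 mm long with a hook and two clips, 14 mm high; origin under the middle of its bar, the bar along x.
- tea_tin: Bystander: red tin, 72 mm across, 105 mm high; origin under it.
- sugar_bowl: Bystander: blue bowl, 90 mm across, 50 mm high; origin under it.
- remote: Bystander: black remote control, 165 by 44 by 18 mm; origin under it.

How it is judged:
By the outcome, as a careful person would: the job done as asked, in the order asked, and still so for the second after the job is handed in, with the robot touching nothing.
It also fails if it takes over 72 s, if anything falls off the work surface, if the arm or the gripper's body presses on something with over 40 N, if the wrist force passes 120 N, or if a joint passes its speed limit or range.

ROBOT

A 7-joint arm with a two-finger parallel gripper is mounted at the origin on the work surface. World frame = base frame: x ahead of the robot, y to its left, z up, the work surface at z = 0. Lengths are in m, angles in rad, forces in N, time in s.
With the tool pointing down it reaches from about 0.425 to 0.95 m from the base axis. Payload 4.7 kg.
Tool frame: the origin (TCP) lies on the centre line of the jaws, within the pads' length; the fingertips stand robot.nose_length ahead of it and the grasp point (between the pads) lies 8 mm behind it (robot.nose_length is the distance from the TCP to the fingertips, in m); z points along the fingers, x is the direction in which the jaws open and shut, and the axes are right-handed (so a half turn about z gives the same grasp; the last joint's range is limited). The gripper opens to 85 mm and grips with 20 to 120 N. Pads are 22 mm wide; open, the fingers measure 114 mm over their backs; the gripper's body (76 mm by 85 mm) begins 54 mm behind the grasp point. The pads swing forward as they close: fully open they stand 13 mm farther back than shut.
Start: joints at [1.297, 0.469, -0.049, 1.532, 0.024, 1.141, -0.082], TCP at [0.164, -0.655, 0.242] pointing down, gripper open.
Joint ranges: [-2.59, 2.59], [-0.33, 1.99], [-1.39, 1.29], [0.1, 2.45], [-1.04, 4.18], [0.21, 1.99], [-2.66, 2.66]. Speed limits (rad/s): [2.57, 2.57, 3.14, 3.14, 3.14, 3.14, 3.14].

INTERFACE

Orientations are given as [roll, pitch, yaw] about the fixed x, y, z axes, in that order (R = Rz(yaw) Ry(pitch) Rx(roll)).
In Python, from plant import robot gives the robot as it stands. Calls block until the motion is done:
- robot.goto(position, orientation): joint-space move of the TCP to a pose.
- robot.move_straight(position, vel=0.15, attitude=None, contact_N=None): straight line of the TCP; attitude=None keeps the orientation; vel is the mean speed in m/s. With contact_N (N) it stops when the force on the tool has changed by that much, and returns True; else False.
- robot.move_joints(angles): joint-space move.
- robot.grip(opening, strength=None): opening from 0.0 (shut) to 1.0 (fully open); strength is the grip in N (None keeps the last); returns when the fingers have stopped.
- robot.sleep(seconds).
- robot.inverse_kinematics(position, orientation): joint angles nearest the present ones, or None.
- robot.sense(): the state.
- robot.grab_frame(name): name is "scene" or "top"; returns a dict with "image" (420x560x3 uint8, red, green, blue), "range_z" (420x560 float32, m along the optical axis (not along the pixel's ray), 0 where there is no reading), "fx", "fy", "cx", "cy" (pixels), "dist_coeffs" ([k1, k2, p1, p2, k3] as OpenCV has them; the pictures are not rectified), "R" (3x3) and "t" (3): a world point X has camera coordinates R X + t. Camera axes: x right, y down, z forward; pixel columns grow to the right and rows downward; lengths in m; the calibration is good to about 2 mm. A picture is of the moment at which its call begins.
A pose or a line that the arm cannot do raises robot.IKError and nothing moves.
- robot.close_job(): hands the job in, once; it reports no verdict.
The state is a dict: "t": time; "joint_pos": joint angles; "joint_velocities": joint speeds; "effort": joint torques, N m; "tcp_pos": TCP position; "tcp_rot": TCP orientation; "wrist_force": force on the tool from outside, world axes, zero at the start; "torque": the same for the moment, N m; "opening": opening from 0.0 (shut) to 1.0 (fully open).
Only numpy, scipy, OpenCV 4.12 (cv2) and the standard library are available. Lean on these libraries where they do the work, as an engineer would, in place of code of your own. Each camera call takes 0.05 s, during which the arm holds its last target.

## Working session

There is one attempt and no reset: what is moved stays moved. The work goes in short steps, each a Python script; the robot and the scene stay as the last script left them, time stands still between calls to the robot, and variables do not carry over. Pictures are saved under pics/ and viewed, and the job is handed in when it is done.

```bash
ls; mkdir -p pics
python3 - <<'E'
from plant import robot
import cv2,pickle
s=robot.sense();print(s,robot.nose_length)
for n in("scene","top"):
    f=robot.grab_frame(n);pickle.dump(f,open(n+'0.pkl','wb'))
    cv2.imwrite(f'pics/{n}0.png',f["image"][:,:,::-1])
    print(n,f['fx'],f['fy'],f['cx'],f['cy'],f['dist_coeffs'],f['R'],f['t'])
E
```

```text
pics
{'t': 0.0, 'joint_pos': array([ 1.29708219,  0.46942599, -0.04856822,  1.5337274 ,  0.02408165,
        1.14101662, -0.08228956]), 'joint_velocities': array([-5.65025460e-04,  2.73067719e-03, -1.10128162e-03,  2.45607565e-03,
       -1.25514073e-03, -8.18730705e-05,  6.92527959e-05]), 'effort': array([-2.92917202e-04, -5.10311580e+01, -4.67948802e-02, -2.37715244e+01,
        1.06092743e-02,  7.51133513e-03, -8.76560648e-06]), 'tcp_pos': array([ 0.16346097, -0.65430562,  0.24125757]), 'tcp_rot': array([ 3.14152167e+00,  1.99124321e-03, -1.32597096e+00]), 'wrist_force': array([-0.64088372, -0.90125737,  0.46481359]), 'torque': array([0.03351268, 0.0235538 , 0.00740219]), 'opening': 1.001299045400655} 0.011
scene 477.97264654854354 477.97264654854354 272.8103145039038 208.37500968721784 [-0.13340336  0.          0.          0.          0.        ] [[-2.30535918e-01 -9.73063785e-01 -2.47851476e-04]
 [-9.27368917e-01  2.19787125e-01 -3.02787898e-01]
 [ 2.94686413e-01 -6.95736364e-02 -9.53057935e-01]] [0.05503885 0.51109182 1.49582114]
top 455.98863311523684 455.98863311523684 284.1726459708507 211.78283105659816 [-0.02740013  0.          0.          0.          0.        ] [[ 0.10093344 -0.99488006  0.00511002]
 [-0.97285355 -0.0997713  -0.2088101 ]
 [ 0.20825084  0.01610462 -0.97794286]] [-0.0911909   0.50510076  1.54565795]
```

View pics/scene0.png

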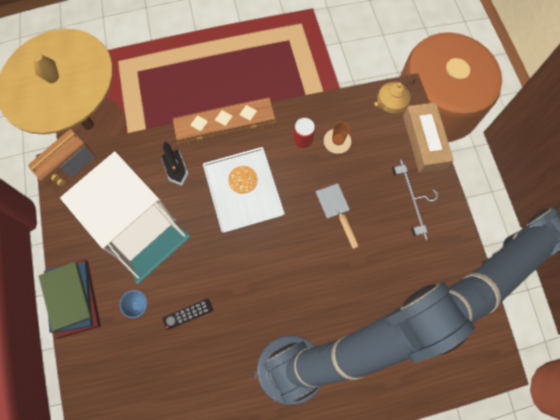

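View pics/top0.png

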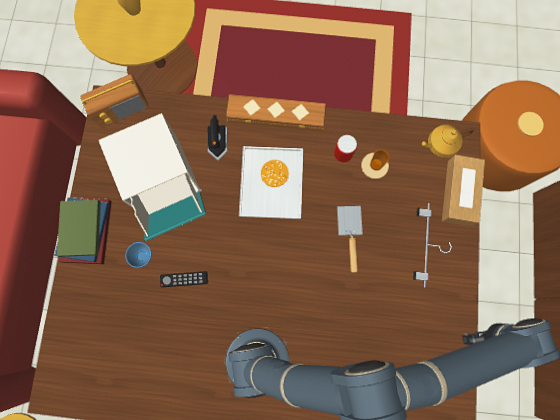

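```bash
cat > h.py <<'E'
import numpy as np,cv2,pickle
def rays(f,uv):
    K=np.array([[f['fx'],0,f['cx']],[0,f['fy'],f['cy']],[0,0,1]])
    n=cv2.undistortPoints(np.asarray(uv,float).reshape(-1,1,2),K,np.array(f['dist_coeffs'],float))[:,0]
    d=np.c_[n,np.ones(len(n))]
    R=np.array(f['R']);t=np.array(f['t'])
    return -R.T@t, d@R   # origin, world dirs (unit camera z)
def onplane(f,uv,z):
    o,d=rays(f,uv); s=(z-o[2])/d[:,2]; return o+d*s[:,None]
def cloud(f):
    v,u=np.mgrid[0:420,0:560]
    o,d=rays(f,np.c_[u.ravel(),v.ravel()])
    r=np.array(f['range_z']).ravel()
    P=o+d*r[:,None]; P[r<=0]=np.nan
    return P.reshape(420,560,3)
def proj(f,X):
    K=np.array([[f['fx'],0,f['cx']],[0,f['fy'],f['cy']],[0,0,1]])
    return cv2.projectPoints(np.asarray(X,float).reshape(-1,1,3),cv2.Rodrigues(np.array(f['R']))[0],np.array(f['t'],float),K,np.array(f['dist_coeffs'],float))[0][:,0]
def load(n): return pickle.load(open(n,'rb'))
E
python3 - <<'E'
from h import *
for n in("scene","top"):
    f=load(n+'0.pkl');P=cloud(f);im=f['image']
    hsv=cv2.cvtColor(im,cv2.COLOR_RGB2HSV)
    h,w=im.shape[:2]
    pts={'scene':dict(brit=(242,180),floor=(230,205),blade=(333,200),handle=(348,230),table=(290,250),bin=(160,222),cubetop=(110,195),panel=(160,260)),
         'top':dict(brit=(275,173),floor=(265,205),blade=(349,220),handle=(353,255),table=(310,250),cubetop=(150,155),panel=(175,222))}[n]
    for k,(u,v) in pts.items(): print(n,k,im[v,u],hsv[v,u],P[v,u].round(4), P[v-2:v+3,u-2:u+3,2].std().round(4))
    c={'scene':(40,130,390,280),'top':(80,90,400,290)}[n]
    x0,y0,x1,y1=c
    cv2.imwrite(f'pics/{n}0c.png',cv2.resize(im[y0:y1,x0:x1,::-1],None,fx=2.25,fy=2.25,interpolation=cv2.INTER_CUBIC))
E
```

```text
scene brit [231 184 116] [ 18 127 231] [0.6587 0.0119 0.0091] 0.0046
scene floor [231 233 230] [ 50   3 233] [0.5801 0.0721 0.0021] 0.0034
scene blade [179 182 182] [ 90   4 182] [ 0.5142 -0.2807  0.0057] 0.0047
scene handle [225 186 136] [ 17 101 225] [ 0.3868 -0.291   0.0556] nan
scene table [120  81  61] [ 10 125 120] [ 0.3765 -0.0922  0.0047] 0.0027
scene bin [231 224 213] [ 18  20 231] [0.5643 0.3153 0.0361] nan
scene cubetop [243 239 230] [ 21  14 243] [0.616  0.4166 0.2373] nan
scene panel [ 83 138 137] [ 89 102 138] [0.3982 0.3093 0.1823] 0.0572
top brit [232 162  40] [ 19 211 232] [0.6607 0.0092 0.0158] 0.0041
top floor [232 236 234] [ 75   4 236] [0.5401 0.0331 0.0046] 0.0032
top blade [177 185 187] [ 96  14 187] [ 0.5157 -0.2743  0.0052] 0.0046
top handle [228 190 123] [ 19 117 228] [ 0.3853 -0.2914  0.0481] 0.0034
top table [112  72  46] [ 12 150 112] [ 3.939e-01 -1.442e-01  2.000e-04] 0.0027
top cubetop [243 241 231] [ 25  13 243] [0.6124 0.4006 0.239 ] 0.0033
top panel [ 49 127 124] [ 89 157 127] [0.4178 0.3068 0.1674] 0.0109
```

View pics/scene0c.png

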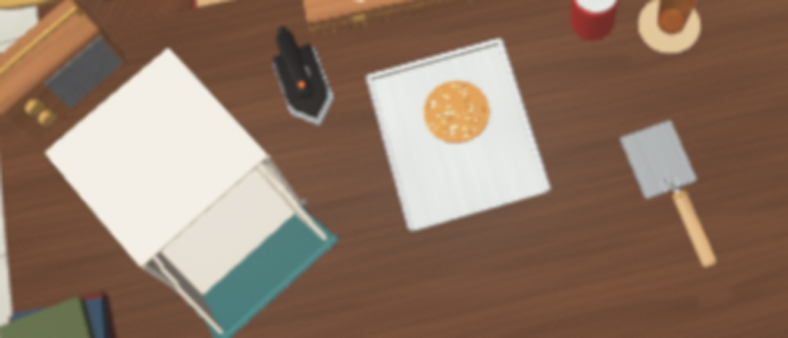

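View pics/top0c.png

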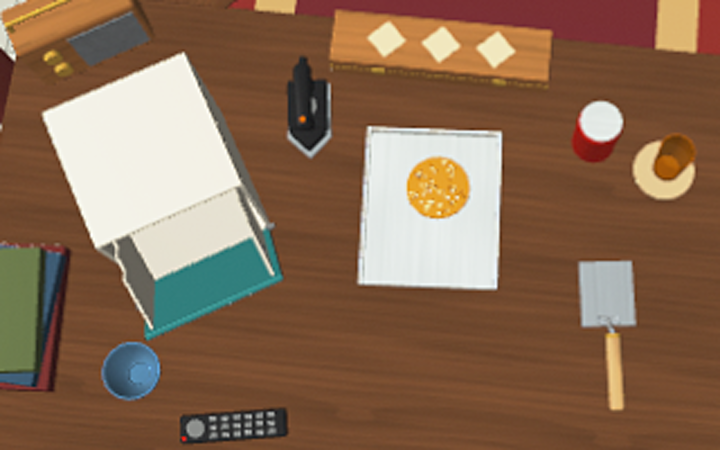

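```bash
cat > meas.py <<'E'
from h import *
def largest(m,near=None):
    n,l,s,c=cv2.connectedComponentsWithStats(m.astype(np.uint8))
    if near is not None and l[near[1],near[0]]>0: return l==l[near[1],near[0]]
    return l==1+np.argmax(s[1:,4])
def contour(m):
    c,_=cv2.findContours(m.astype(np.uint8),cv2.RETR_EXTERNAL,cv2.CHAIN_APPROX_NONE)
    return max(c,key=cv2.contourArea)[:,0].astype(float)
E
python3 - <<'E'
from meas import *
S={'scene':dict(b=(242,180),t=(230,205),bl=(333,200),h=(348,230),c=(110,195)),
   'top':dict(b=(275,173),t=(265,205),bl=(349,220),h=(353,255),c=(150,155))}
for n in S:
    f=load(n+'0.pkl');im=f['image'];hsv=cv2.cvtColor(im,cv2.COLOR_RGB2HSV);q=S[n];H,Sa,V=[hsv[...,i].astype(int) for i in range(3)]
    P=cloud(f)
    print('==',n)
    m=np.zeros((420,560),bool);b=q['b'];m[b[1]-25:b[1]+25,b[0]-25:b[0]+25]=1
    bm=cv2.morphologyEx(((Sa>35)&(H<30)&m).astype(np.uint8),cv2.MORPH_CLOSE,np.ones((7,7),np.uint8))
    bm=largest(bm)
    X=onplane(f,contour(bm),.013);(cx,cy),r=cv2.minEnclosingCircle(X[:,:2].astype(np.float32))
    v,u=np.nonzero(bm);print('brittle',onplane(f,np.c_[u,v],.013).mean(0).round(4),cx,cy,r)
    tm=largest(((Sa<25)&(V>170))|bm,q['t']);c=contour(tm)
    for z in(.003,.016):
        X=onplane(f,c,z); rc=cv2.minAreaRect((X[:,:2]*1000).astype(np.float32));print('tray z',z,rc)
        print(cv2.boxPoints(rc).round(1).tolist())
    qd=cv2.approxPolyDP(cv2.convexHull(c.astype(np.float32)),6,True)[:,0];print('quad',qd.tolist(),onplane(f,qd,.016).round(4).tolist())
    # blade
    B=np.zeros((420,560),bool);b=q['bl'];B[b[1]-30:b[1]+30,b[0]-30:b[0]+30]=1
    blm=cv2.morphologyEx((B&(Sa<40)&(V>140)).astype(np.uint8),cv2.MORPH_OPEN,np.ones((7,7),np.uint8))
    blm=largest(blm,q['bl']);X=onplane(f,contour(blm),.002);rc=cv2.minAreaRect((X[:,:2]*1000).astype(np.float32))
    v,u=np.nonzero(blm);print('blade',rc,onplane(f,np.c_[u,v],.002).mean(0).round(4))
    B[:]=0;b=q['h'];B[b[1]-35:b[1]+35,b[0]-35:b[0]+35]=1
    hm=largest(B&(H<30)&(V>165)&(Sa>50),b);X=onplane(f,contour(hm),.047);rc=cv2.minAreaRect((X[:,:2]*1000).astype(np.float32));
    v,u=np.nonzero(hm);print('handle',rc,onplane(f,np.c_[u,v],.047).mean(0).round(4))
    cm=largest((Sa<20)&(V>238),q['c'])
    X=onplane(f,contour(cm),.24);rc=cv2.minAreaRect((X[:,:2]*1000).astype(np.float32));print('cube',rc,cv2.boxPoints(rc).round(1).tolist())
    teal=largest((H>82)&(H<96)&(Sa>70)&(V>60));Q=P[teal];Q=Q[np.isfinite(Q[:,0])];np.save(n+'teal.npy',Q);print('teal n',teal.sum())
    o=im.copy();o[bm]=(255,0,0);o[blm]=(0,255,0);o[hm]=(0,0,255);o[cm]=(255,0,255);o[teal]=(255,255,0)
    for p in contour(tm).astype(int): o[p[1],p[0]]=(0,128,255)
    cv2.imwrite(f'pics/{n}m.png',o[90:310,40:420,::-1].repeat(2,0).repeat(2,1))
E
```

```text
== scene
brittle [0.6599 0.01   0.013 ] 0.6602498888969421 0.010436918586492538 0.05407746508717537
tray z 0.003 ((630.38427734375, 16.722213745117188), (267.6891174316406, 224.94491577148438), 3.6932101249694824)
[[489.6000061035156, 120.30000305175781], [504.1000061035156, -104.0999984741211], [771.2000122070312, -86.9000015258789], [756.7000122070312, 137.60000610351562]]
tray z 0.016 ((625.56689453125, 16.957717895507812), (265.4829406738281, 223.091064453125), 3.6932101249694824)
[[485.8999938964844, 119.69999694824219], [500.29998779296875, -102.9000015258789], [765.2000122070312, -85.80000305175781], [750.7999877929688, 136.8000030517578]]
quad [[262.0, 148.0], [283.0, 213.0], [222.0, 231.0], [203.0, 164.0]] [[0.7596, -0.0836, 0.016], [0.5054, -0.099, 0.016], [0.491, 0.1172, 0.016], [0.7478, 0.1343, 0.016]]
blade ((515.0492553710938, -277.9957275390625), (107.66301727294922, 86.6295166015625), 7.328789234161377) [ 0.5153 -0.2773  0.002 ]
handle ((385.36944580078125, -292.1400146484375), (119.12550354003906, 21.940067291259766), 7.13522481918335) [ 0.3845 -0.292   0.047 ]
cube 
[... 924 characters left out ...]
ad [[244.0, 146.0], [302.0, 149.0], [300.0, 217.0], [240.0, 215.0]] [[0.7526, 0.1345, 0.016], [0.763, -0.0805, 0.016], [0.5065, -0.0972, 0.016], [0.4919, 0.1175, 0.016]]
blade ((516.9324951171875, -276.3118896484375), (103.108642578125, 84.70987701416016), 5.81870174407959) [ 0.517 -0.276  0.002]
handle ((387.4181823730469, -290.25213623046875), (114.74571990966797, 22.502809524536133), 6.723049163818359) [ 0.3859 -0.2902  0.047 ]
cube ((608.028564453125, 425.4560546875), (214.96424865722656, 216.3539276123047), 30.806243896484375) [[460.29998779296875, 463.29998779296875], [571.0999755859375, 277.5], [755.7000122070312, 387.6000061035156], [644.9000244140625, 573.4000244140625]]
teal n 1292
```

View pics/topm.png

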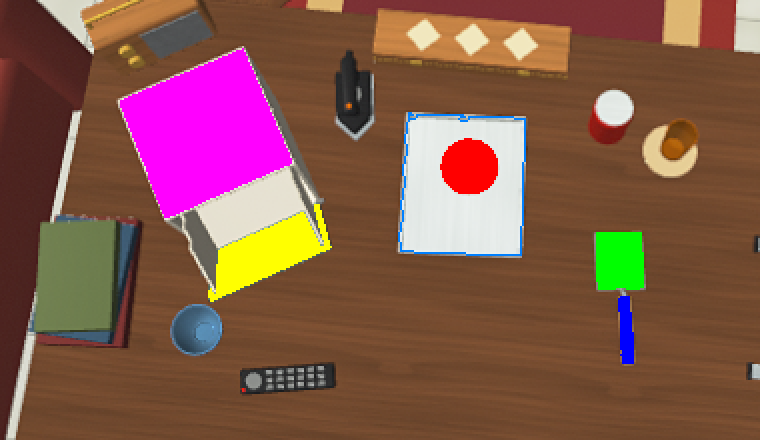

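View pics/scenem.png

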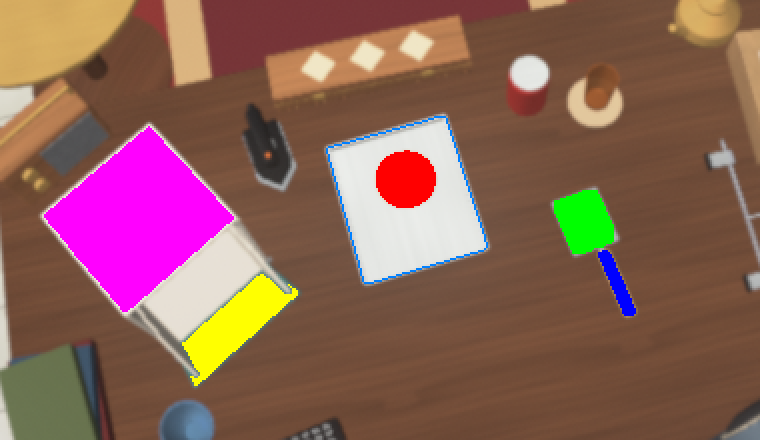

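```bash
python3 - <<'E'
from h import *
c=np.array([.607,.4245]);yaw=np.deg2rad(30.75);R=np.array([[np.cos(yaw),-np.sin(yaw)],[np.sin(yaw),np.cos(yaw)]])
for n in('scene','top'):
    Q=np.load(n+'teal.npy');q=np.c_[(Q[:,:2]-c)@R+[.112,0],Q[:,2]-.016]
    q=q[(q[:,0]>-.2)&(q[:,0]<.05)&(abs(q[:,1])<.1)&(q[:,2]>0)&(q[:,2]<.22)]
    # line fit x vs z in middle y
    m=abs(q[:,1])<.06;p=q[m]
    mu=np.median(p,0); d=np.linalg.svd(p-p.mean(0))[2][-1]
    print(n,len(p),'normal',d.round(3),'tilt',np.arctan2(abs(d[2]),abs(d[0])),'mean',p.mean(0).round(4),'dist',(p.mean(0)@d).round(4), 'ext',np.percentile(p,[1,99],axis=0).round(3).tolist(),q[:,1].min(),q[:,1].max())
    # per-theta normal dist to hinge plane for theta=.75: inner face passes hinge line
    f=load(n+'0.pkl')
    th=.75
    for th in(.65,.75):
      L=[]
      for y in(-.106,.106):
        for a,hh in((0,.208),(-.01,.208)):
          x=a*np.cos(th)-hh*np.sin(th)-.112; z=a*np.sin(th)+hh*np.cos(th)+.016
          w=R@[x,y]+c; L.append([*w,z])
      print(th,proj(f,L).round(1).tolist())
E
python3 - <<'E'
from h import *
for n,(x0,y0) in(('scene',(90,180)),('top',(90,150))):
    f=load(n+'0.pkl');cv2.imwrite(f'pics/{n}bin.png',cv2.resize(f['image'][y0:y0+110,x0:x0+130,::-1],None,fx=5,fy=5,interpolation=cv2.INTER_CUBIC))
E
```

```text
scene 790 normal [ 0.796 -0.012  0.605] tilt 0.650420371955251 mean [-7.890e-02  1.000e-04  1.035e-01] dist -0.0001 ext [[-0.13, -0.059, 0.02], [-0.016, 0.059, 0.169]] -0.09800114621684661 0.09988764361434432
0.65 [[188.3, 234.5], [190.3, 236.8], [135.1, 282.4], [137.4, 284.6]]
0.75 [[192.4, 239.2], [194.3, 241.4], [139.7, 286.9], [141.8, 289.0]]
top 807 normal [-0.793  0.002 -0.609] tilt 0.6546501661549702 mean [-7.510e-02  1.000e-04  1.029e-01] dist -0.0031 ext [[-0.129, -0.059, 0.016], [-0.01, 0.058, 0.17]] -0.09993781745561087 0.09988336591649127
0.65 [[205.0, 212.3], [206.3, 214.9], [143.7, 239.7], [145.1, 242.3]]
0.75 [[207.6, 217.5], [208.8, 219.9], [146.7, 244.8], [148.2, 247.2]]
```

View pics/topbin.png

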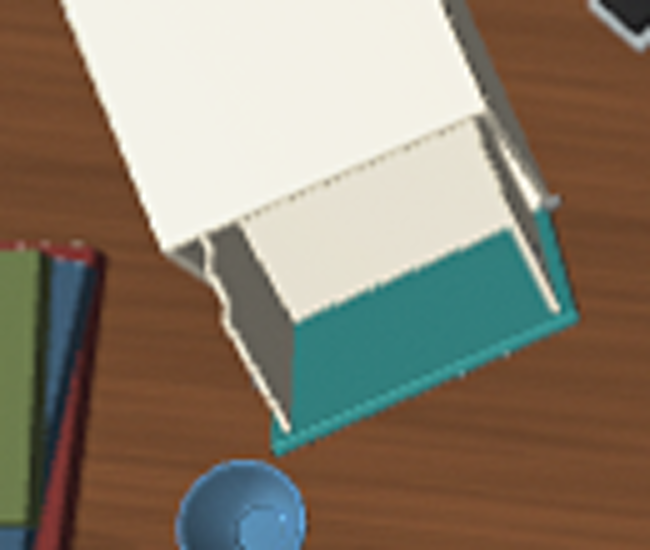

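```bash
cat > sp.py <<'E'
from h import *
from scipy.spatial.transform import Rotation as Ro
from plant import robot
GP=np.array([-.120,0,.038]); NOSE=np.array([.052,0,0])
def Rg(alpha,flip):
    z=np.array([np.sin(alpha),0,-np.cos(alpha)]);x=np.array([0,flip,0.]);return np.c_[x,np.cross(z,x),z]
def rs(yaw,phi,roll=0): return Ro.from_euler('xyz',[roll,phi,yaw]).as_matrix()
def tool(origin,yaw,phi,alpha,flip,dgrip=np.zeros(3)):
    """TCP pose for spatula origin pose"""
    R=rs(yaw,phi);T=R@Rg(alpha,flip)
    p=np.asarray(origin)+R@(GP+dgrip)+.008*T[:,2]
    return p,Ro.from_matrix(T).as_euler('xyz')
def tool_nose(nose,yaw,phi,alpha,flip):
    return tool(np.asarray(nose)-rs(yaw,phi)@NOSE,yaw,phi,alpha,flip)
CY=np.deg2rad(30.75);CC=np.array([.607,.4245,0])
HINGE=CC+Ro.from_euler('z',CY).apply([-.112,0,.016])
def cube(x,y,z): return HINGE+Ro.from_euler('z',CY).apply([x,y,z])   # rel hinge
TY=np.deg2rad(3.65);TC=np.array([.6285,.0187,0])
def tray(x,y,z): return TC+Ro.from_euler('z',TY).apply([x,y,z])
E
python3 - <<'E'
from sp import *
SO=[.516,-.2768,0];SY=np.deg2rad(6.6)
for fl in(1,-1):
  for a in(0,10,20,30):
    A=np.deg2rad(a);o=[]
    for p in([tool(SO,SY,0,A,fl),tool(np.add(SO,[0,0,.15]),SY,0,A,fl),tool(tray(-.09,-.009,.003),TY,0,A,fl),tool(tray(.068,-.009,.003),TY,0,A,fl)]+
      [tool_nose(cube(-.062,0,.181-.068*np.tan(np.deg2rad(d))+.0),CY,np.deg2rad(d),A,fl) for d in(0,10,20,30,40,48)]):
        j=robot.inverse_kinematics(*p);o.append(None if j is None else np.round(j,2).tolist())
    print(fl,a,[('x' if q is None else 'o') for q in o]);
    if a in(0,20): [print('   ',q) for q in o]
E
```

```text
1 0 ['o', 'o', 'o', 'o', 'o', 'o', 'o', 'o', 'o', 'o']
    [1.08, 0.58, -0.67, 2.11, 0.6, 0.65, 1.68]
    [1.2, 0.34, -0.79, 1.99, 0.3, 0.92, 1.94]
    [0.58, 0.54, -0.83, 2.26, 0.71, 0.62, 0.86]
    [0.44, 0.69, -0.72, 1.91, 0.64, 0.79, 1.0]
    [0.35, 0.15, -1.19, 2.12, 0.17, 0.98, 1.17]
    [0.26, 0.29, -1.17, 1.99, 0.22, 1.21, 1.09]
    [0.18, 0.44, -1.17, 1.86, 0.25, 1.43, 1.01]
    [0.11, 0.6, -1.18, 1.73, 0.27, 1.63, 0.94]
    [0.05, 0.75, -1.18, 1.61, 0.26, 1.82, 0.86]
    [-0.0, 0.87, -1.18, 1.51, 0.25, 1.94, 0.8]
1 10 ['o', 'o', 'o', 'o', 'o', 'o', 'o', 'o', 'o', 'o']
1 20 ['o', 'o', 'x', 'o', 'o', 'o', 'o', 'o', 'o', 'o']
    [1.5, 0.7, -1.03, 2.25, 1.05, 0.4, 1.39]
    [1.43, 0.26, -0.84, 2.15, -0.08, 0.56, 2.38]
    None
    [0.27, 0.54, -0.44, 2.15, 1.02, 0.27, 0.59]
    [-0.14, -0.12, -0.64, 2.33, 0.02, 0.58, 1.3]
    [0.08, -0.04, -0.84, 2.18, 0.01, 0.82, 1.34]
    [0.35, 0.16, -1.19, 2.03, 0.17, 1.06, 1.18]
    [0.23, 0.34, -1.17, 1.89, 0.25, 1.29, 1.07]
    [0.14, 0.52, -1.17, 1.76, 0.3, 1.5, 0.98]
    [0.08, 0.66, -1.18, 1.65, 0.33, 1.65, 0.92]
1 30 ['o', 'o', 'x',
[... 505 characters left out ...]
4, 1.61, 0.34, 1.86, -2.4]
    [0.03, 0.93, -1.28, 1.51, 0.29, 1.97, -2.42]
-1 10 ['o', 'o', 'o', 'o', 'o', 'o', 'o', 'o', 'o', 'o']
-1 20 ['o', 'o', 'x', 'o', 'o', 'o', 'o', 'o', 'o', 'o']
    [0.88, 0.46, -0.23, 2.28, -0.72, 0.22, -0.08]
    [0.99, 0.18, -0.33, 2.17, -0.34, 0.58, -0.52]
    None
    [0.27, 0.54, -0.44, 2.15, 1.02, 0.27, -2.55]
    [0.46, -0.2, -1.12, 2.31, -0.23, 0.58, -1.54]
    [0.68, -0.07, -1.37, 2.17, -0.05, 0.82, -1.7]
    [-0.35, 0.05, -0.43, 2.06, 0.02, 1.04, -1.82]
    [-0.35, 0.17, -0.43, 1.92, 0.03, 1.24, -1.83]
    [0.19, 0.59, -1.3, 1.75, 0.37, 1.53, -2.25]
    [0.13, 0.75, -1.32, 1.65, 0.41, 1.7, -2.33]
-1 30 ['o', 'o', 'x', 'o', 'x', 'o', 'o', 'o', 'o', 'o']
```

```bash
cat >> sp.py <<'E'
AL=np.deg2rad(5);FL=1
def snap(tag,crop=None):
    out={}
    for n in('scene','top'):
        f=robot.grab_frame(n);pickle.dump(f,open(f'{n}_{tag}.pkl','wb'));out[n]=f
    cv2.imwrite(f'pics/{tag}.png',cv2.resize(np.hstack([out['scene']['image'][90:330,30:430],out['top']['image'][90:330,30:430]])[:,:,::-1],None,fx=1,fy=1))
    return out
E
python3 - <<'E'
from sp import *
SY=np.deg2rad(6.5);g=np.array([.3976,-.2897,0])
o=g-rs(SY,0)@(GP*[1,1,0])
robot.grip(.6,100)
p,a=tool(o+[0,0,.10],SY,0,AL,FL)
robot.goto(p,a)
p,a=tool(o,SY,0,AL,FL)
print(robot.move_straight(p,vel=.12,contact_N=8))
s=robot.sense();print(s['t'],s['tcp_pos'],p,s['wrist_force'])
robot.grip(0,100)
s=robot.sense();print(s['t'],s['tcp_pos'],s['tcp_rot'],a,s['wrist_force'],s['opening'])
robot.move_straight(p+[0,0,.10],vel=.12)
s=robot.sense();print(s['t'],s['tcp_pos'],s['wrist_force'],s['torque'],s['opening'])
snap('lift')
E
```

```text
False
3.2667 [ 0.39882091 -0.28983107  0.03052767] [ 0.39829276 -0.28962107  0.03003044] [0.73700557 0.40890447 0.04672992]
3.6417 [ 0.39852288 -0.29002794  0.0306219 ] [3.05370211e+00 1.05672581e-03 1.68385064e+00] [3.05432619 0.         1.68424273] [-2.08164565 -0.25160027  5.13320459] 0.24462568525694633
4.625 [ 0.39758999 -0.28934282  0.12926855] [ 0.57040171  1.05837974 -1.94084154] [-0.00960113  0.22227527  0.01387466] 0.24401556504390115
```

View pics/lift.png

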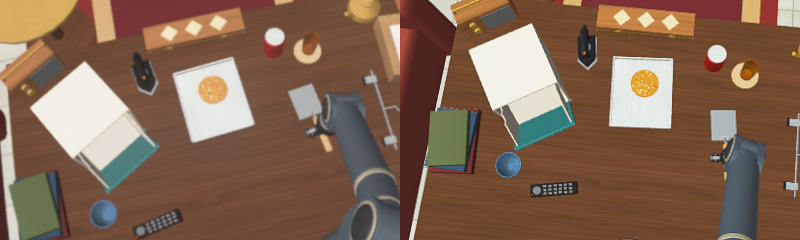

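```bash
cat > blade.py <<'E'
from sp import *
from meas import *
def blade(tag,seeds,zexp,pr=True):
    """plane fit + rect of blade"""
    for n,s in seeds.items():
        f=load(f'{n}_{tag}.pkl');hsv=cv2.cvtColor(f['image'],cv2.COLOR_RGB2HSV);Sa=hsv[...,1];V=hsv[...,2]
        B=np.zeros((420,560),bool);B[s[1]-32:s[1]+32,s[0]-32:s[0]+32]=1
        m=cv2.morphologyEx((B&(Sa<40)&(V>140)).astype(np.uint8),cv2.MORPH_OPEN,np.ones((7,7),np.uint8));m=largest(m,s)
        P=cloud(f)[cv2.erode(m.astype(np.uint8),np.ones((5,5)))>0];P=P[np.isfinite(P[:,2])]
        A=np.c_[P[:,:2]-P[:,:2].mean(0),np.ones(len(P))];k=np.linalg.lstsq(A,P[:,2],rcond=None)[0]
        z=k[2] if zexp is None else zexp
        X=onplane(f,contour(m),z);rc=cv2.minAreaRect((X[:,:2]*1000).astype(np.float32))
        print(n,len(P),'slope x,y deg',np.rad2deg(np.arctan(k[:2])).round(2),'z',k[2].round(4),'rect',np.round(rc[0],1),np.round(rc[1],1),round(rc[2],2))
if __name__=='__main__':
    blade('lift',dict(scene=(335,191),top=(353,213)),.1015)
    p=robot.sense()['tcp_pos'];print(p)
    R=Ro.from_euler('xyz',robot.sense()['tcp_rot']).as_matrix()@Rg(AL,FL).T
    print('implied spatula origin',p-.008*(R@Rg(AL,FL))[:,2]-R@GP, Ro.from_matrix(R).as_euler('xyz',degrees=True))
E
python3 blade.py
```

```text
scene 525 slope x,y deg [-1.23  0.6 ] z 0.1002 rect [ 512.7 -276.8] [108.6  86.6] 6.27
top 514 slope x,y deg [-0.43  1.  ] z 0.1003 rect [ 516.4 -274.3] [102.8  82.3] 4.31
[ 0.39768737 -0.28925638  0.12913903]
implied spatula origin [ 0.51617837 -0.27570009  0.09895483] [0.08542935 0.07387114 6.50519344]
```

Run:
```python
from sp import *
b=Ro.from_euler('z',-TY).apply(np.array([.661,.0112,0])-TC);print('brittle in tray',b)
ph=np.deg2rad(1.5)
p,a=tool_nose(tray(-.036,b[1],.05),TY,ph,AL,FL)
robot.goto(p,a)
p1,a=tool_nose(tray(-.036,b[1],.012),TY,ph,AL,FL)
robot.move_straight(p1,vel=.12)
p2,a=tool_nose(tray(-.036,b[1],-.002),TY,ph,AL,FL)
print(robot.sense()['wrist_force'])
print(robot.move_straight(p2,vel=.02,contact_N=4))
s=robot.sense();print(s['t'],s['tcp_pos'],p2,s['wrist_force'])
print('nose z implied',.0-.002+s['tcp_pos'][2]-p2[2])
snap('tray1')
```

```text
brittle in tray [ 0.03195661 -0.00955378  0.        ]
[ 0.29640078 -0.04545136 -1.57532564]
True
6.8667 [ 0.42324237 -0.00402008  0.03546529] [ 0.42306905 -0.00397781  0.03250434] [-1.36539373 -1.01950472  4.1001064 ]
nose z implied 0.0009609534197661113
```

View pics/tray1.png

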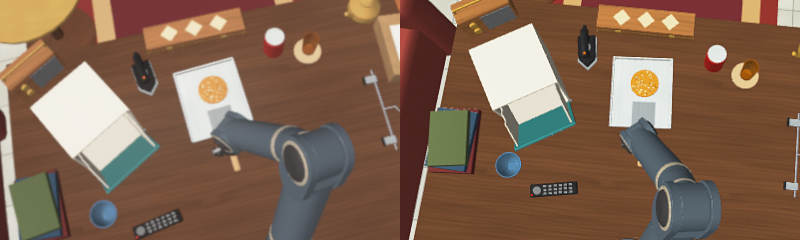

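Run:
```python
from sp import *
s=robot.sense();p0=s['tcp_pos'];d=Ro.from_euler('z',TY).apply([1,0,0])
x0=-.036+ (p0-tool_nose(tray(-.036,-.00955,-.002),TY,np.deg2rad(1.5),AL,FL)[0])@d
print(x0)
p=p0+d*(.085-x0);p[2]=p0[2]-.0008
r=robot.move_straight(p,vel=.09,contact_N=20);s=robot.sense();print(r,s['t'],x0+(s['tcp_pos']-p0)@d,s['tcp_pos'],s['wrist_force'])
if not r:
    p=p+d*.034
    r=robot.move_straight(p,vel=.04,contact_N=20);s=robot.sense();print(r,s['t'],x0+(s['tcp_pos']-p0)@d,s['tcp_pos'],s['wrist_force'],s['opening'])
snap('push')
```

```text
-0.035747683689289385
False 8.4667 0.0853385483694234 [0.54415705 0.00381601 0.0349619 ] [-3.36701513  0.56978005  4.17254806]
False 9.4667 0.11910476929404823 [0.5778579  0.00591673 0.0349178 ] [-3.47258568 -0.48914552  5.04592018] 0.24024223250584087
```

View pics/push.png

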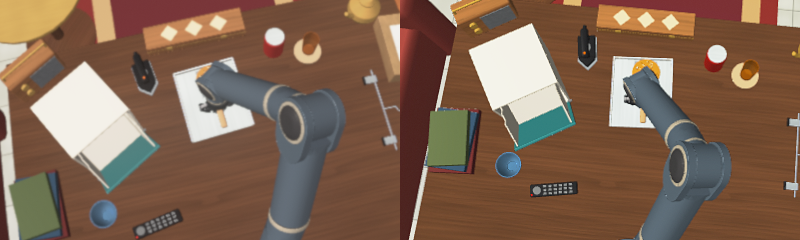

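Run:
```python
from h import *
a=load('scene_push.pkl')['image'][130:240,190:300];b=load('top_push.pkl')['image'][130:240,225:335]
cv2.imwrite('pics/push2.png',cv2.resize(np.hstack([a,b])[:,:,::-1],None,fx=3.6,fy=3.6,interpolation=cv2.INTER_CUBIC))
```

```text
(no output)
```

View pics/push2.png

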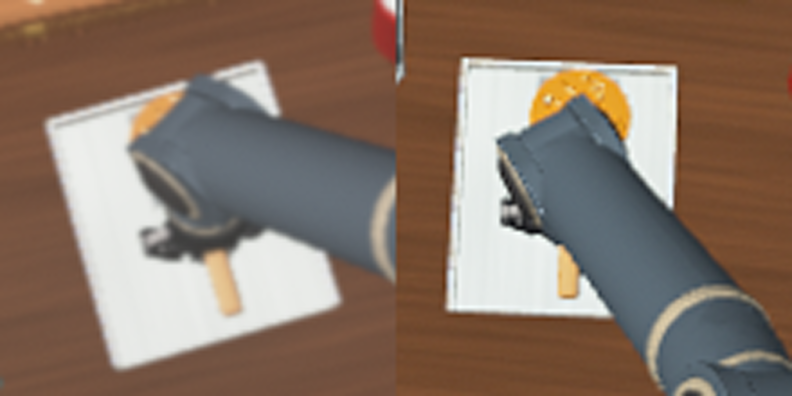

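Run:
```python
from sp import *
y=-.00955
p,a=tool_nose(tray(.115,y,.035),TY,np.deg2rad(-4),AL,FL)
robot.move_straight(p,vel=.05,attitude=a)
s=robot.sense();print(s['t'],s['wrist_force'],s['torque'])
p,a=tool_nose(tray(.115,y,.12),TY,np.deg2rad(-4),AL,FL)
robot.move_straight(p,vel=.1,attitude=a)
s=robot.sense();print(s['t'],s['wrist_force'],s['torque'])
o=snap('up')
a=o['scene']['image'][110:260,180:330];b=o['top']['image'][110:260,215:365]
cv2.imwrite('pics/up2.png',cv2.resize(np.hstack([a,b])[:,:,::-1],None,fx=2.6,fy=2.6,interpolation=cv2.INTER_CUBIC))
```

```text
10.1 [ 0.83766358  0.5231511  -0.66939941] [-0.02383081  0.47531313 -0.02273111]
11.1 [ 0.57507781 -0.22208926 -1.71068501] [-0.00567355  0.48383949 -0.01594016]
```

View pics/up2.png

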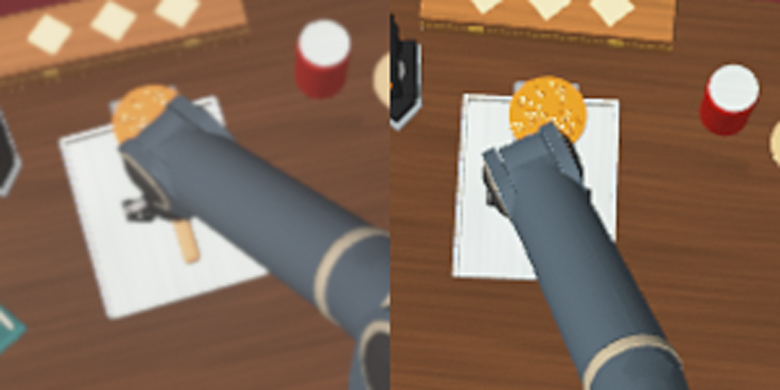

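Run:
```python
from sp import *
p,a=tool_nose(tray(.08,-.00955,.27),TY,np.deg2rad(-3),AL,FL)
robot.move_straight(p,vel=.15,attitude=a)
print(robot.sense()['t'],robot.sense()['joint_pos'].round(2))
p,a=tool_nose(cube(-.10,0,.26),CY,np.deg2rad(-2),AL,FL)
try:
    robot.move_straight(p,vel=.13,attitude=a)
except robot.IKError as e: print('IK',e)
s=robot.sense();print(s['t'],s['joint_pos'].round(2),s['torque'],s['tcp_pos'],p)
snap('bin1')
```

```text
12.4 [ 0.68  0.24 -0.89  1.85  0.24  1.01  1.34]
15.1917 [ 0.47 -0.3  -1.01  2.14 -0.29  1.06  1.71] [-0.17855322  0.35628436  0.02654635] [0.27700062 0.22778121 0.30001235] [0.27677614 0.22803745 0.30003377]
```

View pics/bin1.png

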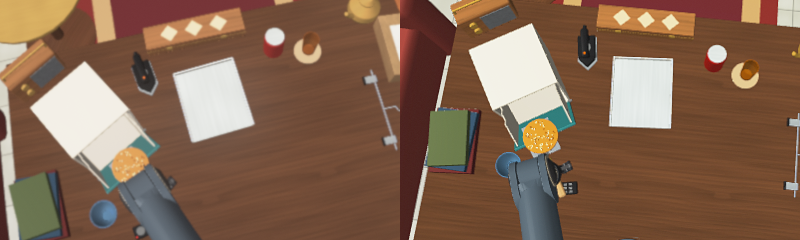

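```bash
cat > tip.py <<'E'
from sp import *
def nz(d,x=-.062): return .187-(x+.130)*np.tan(np.deg2rad(d))
W=[tool_nose(cube(-.062,0,nz(d)),CY,np.deg2rad(d),AL,FL) for d in(0,10,20,30,38,46)]
E
python3 - <<'E'
from tip import *
for p,a in W:
    j=robot.inverse_kinematics(p,a);print(None if j is None else np.round(j,2), p.round(3))
for (p,a),v in zip(W[:3],(.1,.06,.06)):
    try: robot.move_straight(p,vel=v,attitude=a)
    except robot.IKError as e: print('IK',e);break
    s=robot.sense();print(s['t'],s['joint_pos'].round(2),s['wrist_force'].round(1),s['torque'].round(2))
snap('bin2')
E
```

```text
[ 0.25  0.03 -1.03  2.16  0.06  0.88  1.29] [0.31  0.248 0.233]
[ 0.43  0.3  -1.38  2.02  0.29  1.16  1.03] [0.317 0.252 0.25 ]
[ 0.09  0.29 -0.98  1.9   0.15  1.33  1.15] [0.328 0.258 0.265]
[ 0.06  0.46 -1.02  1.77  0.2   1.54  1.06] [0.343 0.267 0.275]
[ 0.    0.57 -1.01  1.66  0.2   1.68  1.02] [0.357 0.276 0.279]
[-0.05  0.68 -0.99  1.57  0.2   1.82  0.98] [0.374 0.286 0.277]
16.2167 [ 0.55  0.08 -1.35  2.15  0.12  0.89  1.24] [ 0.4 -0.  -3. ] [-0.16  0.34 -0.01]
16.6833 [ 0.38  0.25 -1.28  2.02  0.23  1.14  1.1 ] [-0.4 -0.5 -2.8] [-0.1   0.11  0.02]
17.1583 [ 0.24  0.38 -1.21  1.9   0.25  1.36  1.04] [-0.7 -0.1 -2.1] [ 0.12 -0.17 -0.03]
```

View pics/bin2.png

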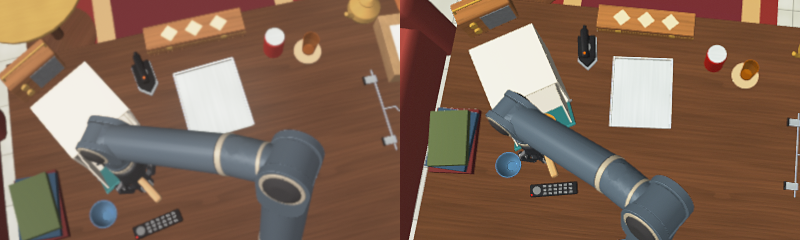

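Run:
```python
from tip import *
for (p,a),v in zip(W[3:],(.05,.04,.04)):
    try: robot.move_straight(p,vel=v,attitude=a)
    except robot.IKError as e: print('IK',e);break
    robot.sleep(.3)
    s=robot.sense();print(s['t'],s['joint_pos'].round(2),s['wrist_force'].round(1),s['torque'].round(2))
robot.sleep(.6)
s=robot.sense();print(s['t'],s['joint_pos'].round(2),s['wrist_force'].round(1),s['torque'].round(2))
o=snap('bin3')
a=o['scene']['image'][150:300,90:240];b=o['top']['image'][130:280,90:240]
cv2.imwrite('pics/bin3b.png',cv2.resize(np.hstack([a,b])[:,:,::-1],None,fx=2.6,fy=2.6,interpolation=cv2.INTER_CUBIC))
```

```text
18.1167 [ 0.12  0.51 -1.14  1.76  0.25  1.56  1.  ] [-0.3 -0.  -1. ] [ 0.19 -0.38 -0.02]
19.0 [ 0.04  0.61 -1.09  1.66  0.23  1.7   0.97] [-0.4 -0.4 -1.1] [ 0.3  -0.61  0.01]
19.9333 [-0.03  0.71 -1.04  1.57  0.22  1.83  0.95] [-0.  -0.  -1.5] [ 0.4  -0.78  0.05]
20.5333 [-0.03  0.71 -1.04  1.57  0.22  1.83  0.95] [ 0.5 -0.3 -1.8] [ 0.44 -0.71 -0.05]
```

View pics/bin3b.png

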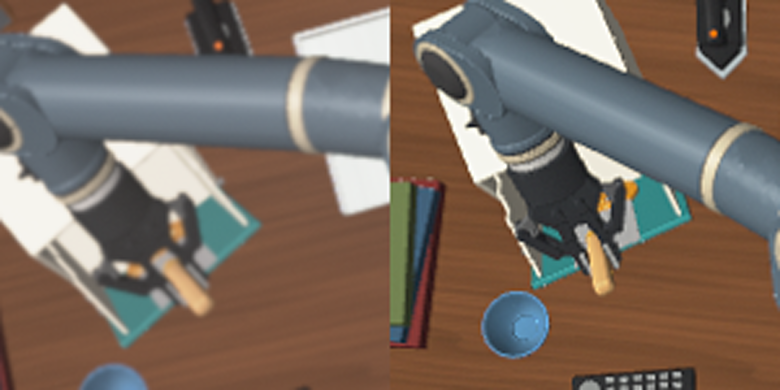

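Run:
```python
from sp import *
for n,s in(('scene',(160,240)),('top',(165,205))):
    f=load(f'{n}_bin3.pkl');hsv=cv2.cvtColor(f['image'],cv2.COLOR_RGB2HSV)
    m=(hsv[...,0]<24)&(hsv[...,0]>14)&(hsv[...,1]>120)&(hsv[...,2]>170)
    P=cloud(f);v,u=np.nonzero(m)
    k=(abs(u-s[0])<45)&(abs(v-s[1])<45)
    q=Ro.from_euler('z',-CY).apply(P[v[k],u[k]]-HINGE)
    for a,b,c in list(zip(u[k],v[k],q.round(3)))[::4]: print(n,a,b,c)
```

```text
scene 156 236 [-0.013 -0.031  0.033]
scene 157 237 [-0.024 -0.031  0.049]
scene 157 238 [-0.026 -0.029  0.047]
scene 158 239 [-0.038 -0.029  0.068]
scene 159 240 [-0.044 -0.029  0.072]
scene 140 252 [-0.023  0.043  0.047]
scene 140 253 [-0.028  0.044  0.055]
scene 139 254 [-0.027  0.049  0.051]
scene 141 255 [-0.042  0.045  0.073]
top 180 200 [-0.017 -0.036  0.048]
top 181 201 [-0.024 -0.038  0.054]
top 181 202 [-0.027 -0.037  0.053]
top 181 203 [-0.032 -0.036  0.06 ]
top 182 204 [-0.041 -0.039  0.073]
top 181 205 [-0.045 -0.036  0.081]
top 181 206 [-0.049 -0.035  0.084]
top 171 208 [-0.039  0.     0.075]
top 170 209 [-0.041  0.004  0.076]
top 174 209 [-0.048 -0.009  0.081]
top 166 219 [-0.116  0.004  0.245]
top 168 220 [-0.122 -0.     0.247]
top 169 221 [-0.128 -0.003  0.252]
top 169 222 [-0.131 -0.002  0.254]
top 169 223 [-0.136 -0.002  0.261]
top 168 224 [-0.139  0.001  0.265]
top 167 225 [-0.141  0.005  0.267]
top 167 226 [-0.143  0.006  0.267]
top 171 226 [-0.151 -0.006  0.278]
top 170 227 [-0.153 -0.003  0.278]
top 169 228 [-0.157 -0.     0.288]
top 168 229 [-0.158  0.004  0.284]
top 167 230 [-0.158  0.008  0.28 ]
top 171 230 [-0.166 -0.004  0.29 ]
top 170 231 [-0.169 -0.001  0.298]
top 169 232 [-0.171  0.002  0.299]
top 168 233 [-0.173  0.006  0.299]
top 172 233 [-0.18  -0.006  0.308]
top 171 234 [-0.181 -0.002  0.309]
top 170 235 [-0.183  0.002  0.308]
top 168 236 [-0.182  0.008  0.306]
top 172 236 [-0.191 -0.004  0.32 ]
top 170 237 [-0.19   0.003  0.316]
top 169 238 [-0.192  0.006  0.32 ]
top 168 239 [-0.194  0.009  0.32 ]
top 171 240 [-0.199  0.003  0.316]
top 169 241 [-0.2    0.009  0.318]
top 173 241 [-0.205 -0.001  0.317]
top 172 242 [-0.204  0.004  0.31 ]
```

Run:
```python
from tip import *
p,a=W[-1]
robot.move_straight(p+[0,0,.09],vel=.15)
def go(p,a,v):
    try: robot.move_straight(p,vel=v,attitude=a)
    except robot.IKError as e:
        print('IK',e); robot.goto(p,a)
    s=robot.sense();print(s['t'],s['joint_pos'].round(2))
go(*tool_nose(cube(-.09,0,.27),CY,np.deg2rad(10),AL,FL),.12)
go(*tool(tray(-.015,0,.27),TY,0,AL,FL),.2)
go(*tool(tray(-.015,0,.03),TY,0,AL,FL),.15)
o=snap('lay1')
a=o['scene']['image'][110:260,180:330];b=o['top']['image'][110:260,215:365]
cv2.imwrite('pics/lay1b.png',cv2.resize(np.hstack([a,b])[:,:,::-1],None,fx=2.6,fy=2.6,interpolation=cv2.INTER_CUBIC))
c=o['top']['image'][130:280,70:240]; cv2.imwrite('pics/bin4.png',cv2.resize(c[:,:,::-1],None,fx=3.5,fy=3.5,interpolation=cv2.INTER_CUBIC))
```

```text
22.7667 [ 0.52 -0.07 -1.2   1.93 -0.08  1.33  1.46]
24.45 [ 0.72  0.17 -0.92  1.89  0.16  1.07  1.38]
26.2 [ 0.45  0.49 -0.69  2.14  0.59  0.59  0.98]
```

View pics/lay1b.png

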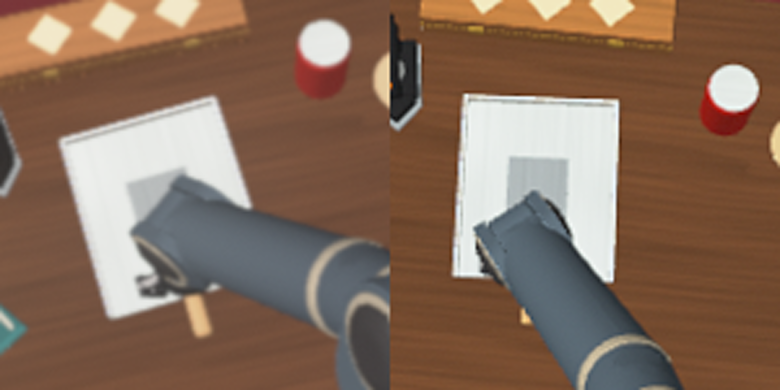

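View pics/bin4.png

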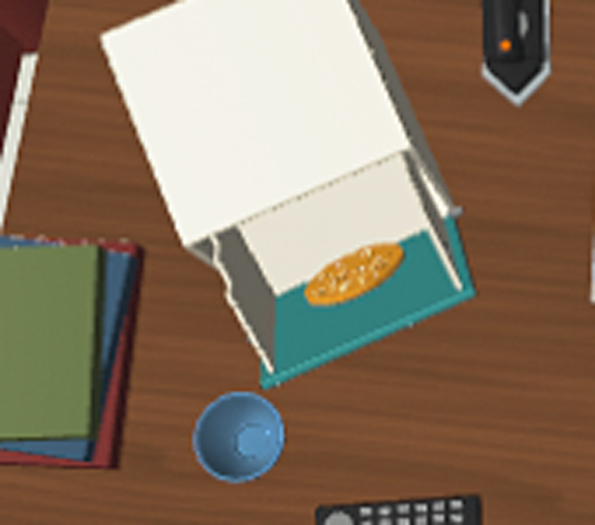

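Brittle rests inside the bin at the panel's foot; the blade is over the empty tray. Now lower, release and retreat.

Run:
```python
from sp import *
p,a=tool(tray(-.015,0,-.002),TY,0,AL,FL)
r=robot.move_straight(p,vel=.03,contact_N=3,attitude=a)
s=robot.sense();print(r,s['t'],s['tcp_pos']-p,s['wrist_force'].round(1))
robot.grip(.5,40)
T=Ro.from_euler('xyz',robot.sense()['tcp_rot']).as_matrix()
q=robot.sense()['tcp_pos']-.09*T[:,2]
robot.move_straight(q,vel=.12)
robot.move_straight(q+[0,0,.12],vel=.25)
# toward the bin front, standing off
robot.grip(0,40)
s=robot.sense();print(s['t'],s['joint_pos'].round(2))
def edge(th,below,off):  # outer face point, rel hinge; off = standoff along outward normal
    a,h=-.010-off,.208-below
    return a*np.cos(th)-h*np.sin(th), a*np.sin(th)+h*np.cos(th)
for tl in(0,10,20,30):
    o=[]
    for th in(.75,.65,.4,.2,0):
        x,z=edge(th,.02,.012);R=Ro.from_euler('z',CY).as_matrix()@Rg(np.deg2rad(tl),1)
        pt=cube(x,0,z)-.011*R[:,2]
        j=robot.inverse_kinematics(pt,Ro.from_matrix(R).as_euler('xyz'));o.append(None if j is None else np.round(j,1).tolist())
    print(tl,o)
o=snap('lay2')
a=o['scene']['image'][110:260,180:330];b=o['top']['image'][110:260,215:365]
cv2.imwrite('pics/lay2b.png',cv2.resize(np.hstack([a,b])[:,:,::-1],None,fx=2.6,fy=2.6,interpolation=cv2.INTER_CUBIC))
```

```text
True 27.125 [-1.96005419e-04 -7.79673024e-07  5.42831349e-03] [-1.3 -0.1  7.2]
29.4833 [ 0.7   0.22 -0.92  1.98  0.23  0.95  1.31]
0 [[0.1, 0.5, -1.0, 2.0, 0.5, 0.9, 0.9], [0.1, 0.5, -1.0, 2.0, 0.5, 1.0, 0.9], [0.1, 0.5, -1.0, 1.9, 0.5, 1.0, 0.9], [0.0, 0.5, -1.0, 1.8, 0.5, 1.1, 1.0], [0.0, 0.6, -1.0, 1.7, 0.5, 1.2, 1.0]]
10 [[0.1, 0.4, -1.0, 2.1, 0.6, 0.7, 0.8], [0.1, 0.4, -1.0, 2.1, 0.6, 0.7, 0.8], [0.1, 0.4, -1.0, 2.0, 0.5, 0.8, 0.9], [0.1, 0.4, -1.0, 1.9, 0.5, 0.9, 0.9], [0.0, 0.5, -1.0, 1.8, 0.6, 0.9, 0.9]]
20 [[0.1, 0.3, -1.1, 2.3, 0.8, 0.5, 0.6], [0.2, 0.3, -1.1, 2.2, 0.8, 0.6, 0.6], [0.1, 0.3, -1.0, 2.1, 0.7, 0.6, 0.8], [0.1, 0.3, -1.0, 2.0, 0.6, 0.7, 0.8], [0.0, 0.4, -0.9, 1.9, 0.6, 0.7, 0.9]]
30 [[0.2, 0.3, -1.2, 2.4, 1.4, 0.5, 0.0], [0.1, 0.2, -1.0, 2.3, 1.2, 0.4, 0.2], [0.2, 0.3, -1.1, 2.2, 1.0, 0.4, 0.4], [0.1, 0.3, -1.0, 2.2, 0.9, 0.5, 0.5], [-0.1, 0.3, -0.8, 2.1, 0.8, 0.5, 0.7]]
```

View pics/lay2b.png

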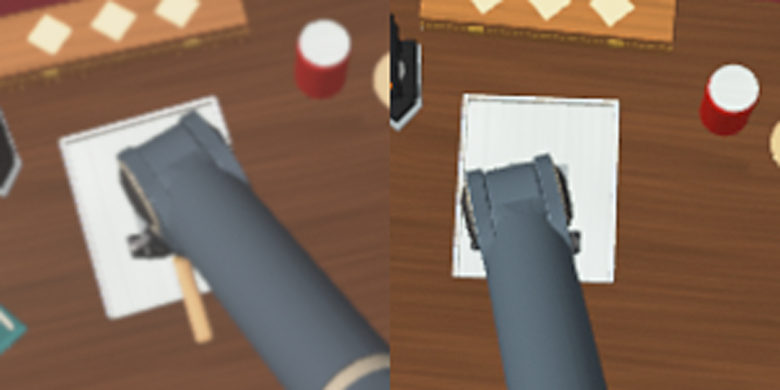

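```bash
cat > shut.py <<'E'
from sp import *
TL=np.deg2rad(20);RT=Ro.from_euler('z',CY).as_matrix()@Rg(TL,1);AT=Ro.from_matrix(RT).as_euler('xyz')
def tip(x,z,y=0): return cube(x,y,z)-.011*RT[:,2]     # TCP for fingertip centre at hinge-rel x,z
def face(th,below,off):
    a,h=-.010-off,.208-below
    return a*np.cos(th)-h*np.sin(th), a*np.sin(th)+h*np.cos(th)
E
python3 - <<'E'
from shut import *
x,z=face(.65,.02,.011);print(x,z)
try: robot.move_straight(tip(x-.07,.26),vel=.2,attitude=AT)
except robot.IKError as e: print(e);robot.goto(tip(x-.07,.26),AT)
robot.move_straight(tip(x-.05,z),vel=.15)
s=robot.sense();print(s['t'],s['joint_pos'].round(2),s['tcp_pos'])
r=robot.move_straight(tip(x+.02,z+.006),vel=.05,contact_N=2)
s=robot.sense();print(r,s['t'],Ro.from_euler('z',-CY).apply(s['tcp_pos']+.011*RT[:,2]-HINGE),s['wrist_force'])
snap('shut1')
E
```

```text
-0.13049280404790561 0.13695483960676566
33.1083 [ 0.26  0.21 -1.16  2.31  0.66  0.49  0.71] [0.35255279 0.27308415 0.16357291]
True 34.0167 [-1.34990703e-01 -4.15750086e-05  1.40435403e-01] [ 0.58119653  0.35234333 -0.2513005 ]
```

View pics/shut1.png

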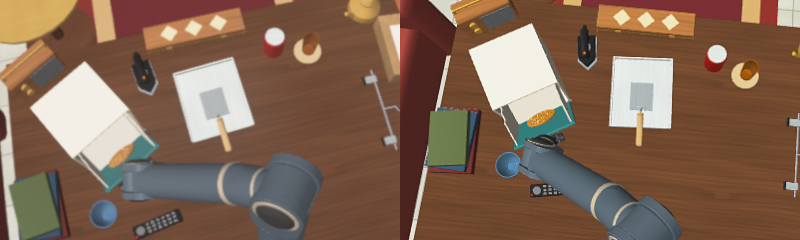

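Run:
```python
from shut import *
for th in(.5,.35,.2,.1):
    r=robot.move_straight(tip(*face(th,.022,.011)),vel=.08,contact_N=18)
    s=robot.sense();print(th,r,round(s['t'],2),Ro.from_euler('z',-CY).apply(s['tcp_pos']+.011*RT[:,2]-HINGE).round(4),Ro.from_euler('z',-CY).apply(s['wrist_force']).round(1))
    if r: break
snap('shut2')
```

```text
0.5 False 34.66 [-1.074e-01  1.000e-04  1.532e-01] [-1.4  0.7  0.3]
0.35 False 35.16 [-8.330e-02  1.000e-04  1.676e-01] [-0.3 -0.   0. ]
0.2 False 35.66 [-5.750e-02  1.000e-04  1.781e-01] [ 0.3 -0.3 -0.3]
0.1 False 36.04 [-3.93e-02  1.00e-04  1.83e-01] [-0.8  0.4  0.6]
```

View pics/shut2.png

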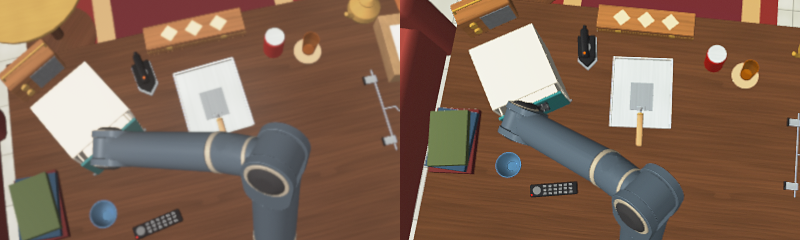

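Bin is nearly shut; now push past the catch.

Run:
```python
from shut import *
x0,z0=-.0393,.187
for k in range(14):
    x0+=.003
    r=robot.move_straight(tip(x0,z0),vel=.03,contact_N=20)
    s=robot.sense();F=Ro.from_euler('z',-CY).apply(s['wrist_force'])
    print(r,round(s['t'],2),Ro.from_euler('z',-CY).apply(s['tcp_pos']+.011*RT[:,2]-HINGE).round(4)[[0,2]],F.round(1))
    if r or F[0]<-24: break
```

```text
False 36.46 [-0.0361  0.1873] [ 1.3 -0.8 -0.1]
False 36.71 [-0.0331  0.187 ] [-0.2  0.6  0. ]
False 36.96 [-0.0314  0.1864] [-4.9  0.4  3.2]
False 37.21 [-0.0281  0.1863] [-3.2  0.2  0.1]
False 37.46 [-0.0236  0.1873] [-0.  -0.4 -0. ]
False 37.71 [-0.0206  0.1873] [0.7 1.  0.4]
False 37.96 [-0.0182  0.187 ] [-0.4  0.2 -0.4]
False 38.21 [-0.0177  0.1862] [-9.1 -0.5  6. ]
False 38.46 [-0.0174  0.1853] [-19.4  -1.6  12.8]
False 38.71 [-0.0171  0.1845] [-29.3  -2.2  18.5]
```

Run:
```python
from shut import *
robot.move_straight(tip(-.10,.19),vel=.1)
robot.move_straight(tip(-.12,.30),vel=.2)
robot.move_joints([1.297,.469,-.049,1.532,.024,1.141,-.082])
o=snap('end')
a=o['scene']['image'][90:310,20:310];b=o['top']['image'][90:310,60:350]
cv2.imwrite('pics/end2.png',cv2.resize(np.hstack([a,b])[:,:,::-1],None,fx=1.37,fy=1.37,interpolation=cv2.INTER_CUBIC))
c=o['top']['image'][110:250,80:250];cv2.imwrite('pics/end3.png',cv2.resize(c[:,:,::-1],None,fx=4,fy=4,interpolation=cv2.INTER_CUBIC))
print(robot.sense()['t'])
for n in('scene','top'):
    f=o[n];hsv=cv2.cvtColor(f['image'],cv2.COLOR_RGB2HSV);H,S,V=[hsv[...,i].astype(int) for i in range(3)]
    m=(H>82)&(H<96)&(S>70)&(V>60);v,u=np.nonzero(m);k=(u<250)&(v>130)
    Xp=Ro.from_euler('z',-CY).apply(onplane(f,np.c_[u[k],v[k]],.224)-HINGE);print(n,k.sum(),np.percentile(Xp[:,0],[2,50,98]).round(4))
    print({th:proj(f,[cube(*[face(th,0,0)[0],y,face(th,0,0)[1]]) for y in(-.106,.106)]).round(1).tolist() for th in(0,.08,.16)}, [u[k].min(),u[k].max(),v[k].min(),v[k].max()])
```

```text
44.025
scene 1272 [-0.0781 -0.0451 -0.0063]
{0: [[160.8, 204.0], [106.7, 251.6]], 0.08: [[164.4, 207.9], [110.3, 255.8]], 0.16: [[168.1, 212.0], [114.0, 259.9]]} [np.int64(107), np.int64(172), np.int64(204), np.int64(262)]
top 1380 [-0.0703 -0.0349 -0.0016]
{0: [[188.6, 177.2], [126.3, 204.6]], 0.08: [[190.7, 181.9], [128.3, 209.3]], 0.16: [[192.9, 186.6], [130.5, 214.2]]} [np.int64(64), np.int64(199), np.int64(175), np.int64(256)]
```

View pics/end2.png

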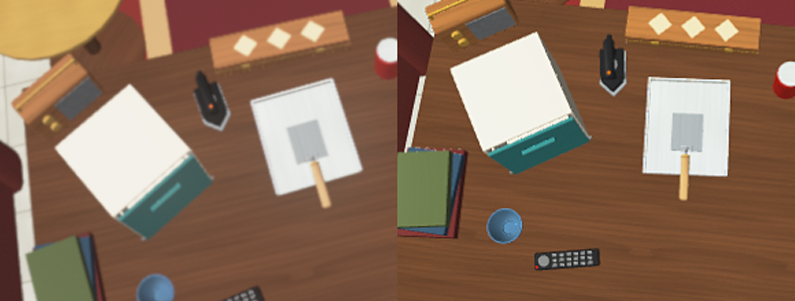

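View pics/end3.png

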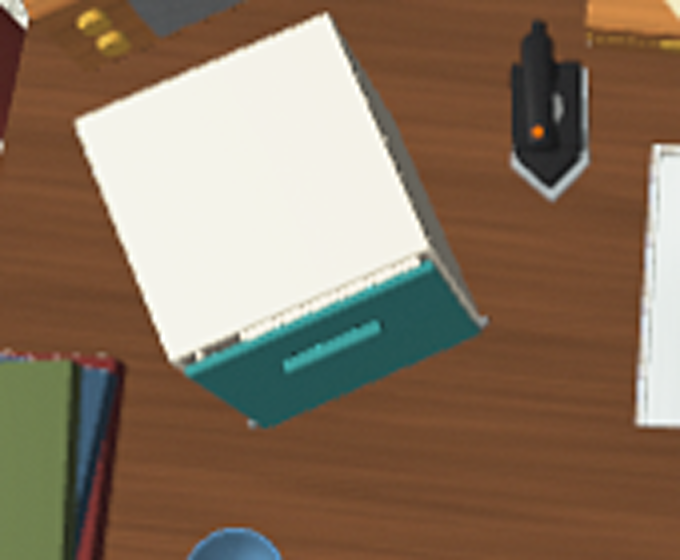

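Run:
```python
from blade import *
blade('end',dict(scene=(20+305//1.37.__int__() if 0 else 243,193),top=(270,188)),.005)
a=load('top0.pkl')['image'].astype(int);b=load('top_end.pkl')['image'].astype(int)
m=(abs(a-b).max(2)>45).astype(np.uint8);m=cv2.morphologyEx(m,cv2.MORPH_OPEN,np.ones((2,2)))
n,l,s,c=cv2.connectedComponentsWithStats(m)
for i in range(1,n):
    if s[i,4]>5: print(s[i])
```

```text
scene 3115 slope x,y deg [-0.19 -0.07] z 0.0035 rect [617.4  21.9] [225.7 234.4] 76.71
top 3118 slope x,y deg [-0.12  0.18] z 0.0045 rect [611.7  21.7] [235.3 225.2] 5.34
[ 261  160   29   77 1133]
[ 128  176   78   66 2756]
[338 207  26  66 940]
[532 318   3   2   6]
[503 323   3   2   6]
[531 325   4   2   8]
[481 331   5   2  10]
[464 335   8  10  58]
[480 334   3   3   8]
[475 338   7   2  14]
```

```bash
python3 -c "
from plant import robot
robot.close_job();print(robot.sense()['t'])"
```

```text
the job is handed in; nothing more can be done
the job is handed in; nothing more can be done
```

I put the brittle away as asked and handed the job in just after 44 s of the 72 s allowed.

**What I did:** I slid the blade under the brittle against the tray's +x rim and lifted it off without the fingers touching it. I tipped it into the bin at up to 46° nose down. Then I laid the spatula right way up with its blade on the empty tray and pushed the bin shut.

**Bin:** The push met about 5 N of resistance that then released, which I took as the catches. It then met a hard stop, where I pushed with about 29 N along the push direction (about 35 N in all). In the last top picture the panel's top edge lies where it should for a tilt of 0.

**Brittle:** The last time I could see it, with the bin still open, it was lying inside against the panel. The shut bin hides it now.

**Other items:** Comparing the top pictures from start and end shows changes only at the bin, the tray, the spatula's old place and the arm. Nothing else shows as moved.

**Failed check:** My numeric test that the blade lies flat did not work, because its mask merged with the tray. That the blade is flat rests on the pictures and on it touching down within about 1 mm of the tray floor height.

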